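Wing spar out of the stock box and under the magnifier

TASK

First swing the bench magnifier until its lens is centred over the white pad on its foot, and tip the lens level. Then fish the wooden wing spar out of the stock box, tilting it up through the opening, which is shorter than the spar, and finish still holding it in the air, roughly level and still, with its brass end centred under the lens, between the pad and the lens. The spar must touch nothing but the gripper at the end, and the jars, bottles, glass and model aircraft must be left where they stand.

Things in the scene. Friction and masses are not known exactly. Their poses are not given: they have to be found in the camera images.
- swivel (a joint): swivel of the magnifier's boom about its upright column (vertical axis 190 mm from the pad's centre), rad. 0: lens exactly over the white pad. It starts 0.45 to 0.8, swung aside; growing values turn anticlockwise seen from above. Range -0.5 to 1.3. Friction joint (about 0.3 N m, 1.1 N at the red ball): stays where it is left.
- tilt (a joint): tilt of the lens head about the horizontal hinge at the boom's end, square to the boom, rad. 0: lens level; growing values tip its outer edge (with the red ball) up. It starts 0.3 to 0.6. Range -0.4 to 0.8. Friction joint (about 0.25 N m, 2 N at the red ball): stays where it is left.
- red_ball (a point): centre of the red ball, 22 mm in diameter, on a thin stem at the outer edge of the lens head: the handle for both joints. 145 mm from the tilt hinge, so 275 mm from the column when level; the ball turns freely enough in a pinch for the head to be led by it
- lens (a point): centre of the round glass lens in its white ring, 110 mm in outer diameter, 14 mm thick, 60 mm from the tilt hinge; 240 mm above the table when level, 190 mm from the column
- pad (a point): centre of the top of the round white pad (90 mm in diameter, 5 mm high, red dot) on the magnifier's fixed foot. Its x axis points level to the column, whose axis stands 190 mm away: round foot of 150 mm, 24 mm high, column 304 mm high. From the column the boom, a level rod of 16 mm, runs 240 mm above the table to the tilt hinge, 130 mm out; at swivel 0 it points along this -x axis, over the pad
- stock_box: fixed plywood box, outer 166 (x) by 306 (y) by 82 mm high; origin at the centre of its underside. Walls 8, dark floor 6 mm; inside 150 by 290 mm. Where its y is above +5 mm it is covered by a deck 6 mm thick, flush with the walls' tops (70 mm clear beneath, red line at the edge; two jars stand on it); from y = -145 to +5 mm it is open: an opening of 150 by 150 mm
- spar_center (a point): centre of the wing spar, half-way up: light wooden bar 260 mm long (its y axis) by 14 mm wide (x) by 20 mm high (z), about 60 g, lying on the box's floor along the box's y, brass end under the deck. The wood in the opening, around 65 mm from the centre on the -y side, can be pinched across its width from above
- spar_end (a point): middle of the spar's brass sleeve (25 mm long), half-way up: 117.5 mm from the spar's centre along its +y axis, 12.5 mm from that end
- spar: the same spar; origin at the centre of its underside, axes as for its centre
- jar_a: dark paint jar on the deck, 38 mm in diameter, 45 mm high: leave alone; origin at the centre of its underside
- jar_b: pale blue-grey paint jar on the deck, 38 mm in diameter, 45 mm high: leave alone; origin at the centre of its underside
- aircraft: grey model aircraft on cork blocks, 200 mm span, 155 mm long, about 50 mm high: leave alone; origin at the centre of its underside
- thinner: bottle with blue cap, 56 mm in diameter, 120 mm high: leave alone; origin at the centre of its underside
- cement: bottle with green cap, 56 mm in diameter, 110 mm high: leave alone; origin at the centre of its underside
- water_glass: glass bowl, 90 mm in diameter, 60 mm high: leave alone; origin at the centre of its underside

How it is judged:
On the way, in this order (a step that is already met when the one before it is completed fails the run):
1. the lens is centred over the pad and level, the spar still in the box (value of joint swivel between -0.12 and 0.12 rad and value of joint tilt between -0.15 and 0.15 rad and height (world z) of spar_center below 0.05 m), for 0.2 s.
2. the gripper holds the whole spar above the stock box's top (height (world z) of spar_center above 0.1 m and height (world z) of spar_end above 0.095 m and contact force between the fingers and spar above 1 N), for 0.1 s.
At the end, for the whole second after the job is handed in: Boom within 0.12 rad of over the pad, lens within 0.15 rad of level; the gripper holds the spar still, within 0.3 rad of level, the middle of its brass sleeve within 35 mm (from above) of the lens centre, over 50 mm above the table and below the lens, touching none of the listed things (value of joint swivel between -0.12 and 0.12 rad and value of joint tilt between -0.15 and 0.15 rad and horizontal distance between spar_end and lens below 0.035 m and height (world z) of spar_end between 0.05 and 0.222 m and angle between spar's own y axis and vertical between 1.27 and 1.87 rad and contact force between the fingers and spar above 1 N and contact force between spar and magnifier below 0.2 N and contact force between spar and stock_box below 0.2 N and linear speed of spar below 0.03 m/s and height (world z) of spar_center above 0.04 m and contact force between spar and jar_a below 0.2 N and contact force between spar and jar_b below 0.2 N and contact force between spar and aircraft below 0.2 N and contact force between spar and thinner below 0.2 N and contact force between spar and cement below 0.2 N and contact force between spar and water_glass below 0.2 N); the arm keeps its last pose, push and grip.
It fails at once if a jar, bottle, the glass or the aircraft is knocked over or shifted by more than 25 mm (distance of any of jar_a, jar_b, aircraft, thinner, cement, water_glass from where it was at the start of the episode above 0.025 m or angle between any of jar_a, jar_b, aircraft, thinner, cement, water_glass's own z axis and vertical above 0.5 rad).
It also fails if it takes over 58 s, if anything falls off the work surface, if the arm or the gripper's body presses on something with over 40 N, if the wrist force passes 120 N, or if a joint passes its speed limit or range.

ROBOT

A 6-joint arm with a two-finger parallel gripper is mounted at the origin on the work surface. World frame = base frame: x ahead of the robot, y to its left, z up, the work surface at z = 0. Lengths are in m, angles in rad, forces in N, time in s.
With the tool pointing down it reaches from about 0.275 to 0.825 m from the base axis. Payload 4.9 kg.
Tool frame: the origin (TCP) lies at the very end of the fingers, on their centre line; the grasp point (between the pads) lies robot.grip_point_offset behind it (robot.grip_point_offset is the distance from the TCP to the grasp point, in m); z points along the fingers, y is the line along which they close (so a half turn about z gives the same grasp; the last joint's range is limited). The gripper opens to 85 mm and grips with 20 to 120 N. Pads are 22 mm wide; open, the fingers measure 114 mm over their backs; the gripper's body (76 mm by 85 mm) begins 54 mm behind the grasp point. The pads swing forward as they close: fully open they stand 13 mm farther back than shut.
Start: joints at [0.974, 0.326, -0.193, 1.052, 0, 1.437], TCP at [0.246, 0.492, 0.231] pointing down, gripper open.
Joint ranges: [-2.65, 2.65], [-0.97, 1.79], [-1.3, 1.35], [-1.93, 2.1], [-1.47, 1.37], [-3.14, 3.14]. Speed limits (rad/s): [2.57, 2.57, 3.14, 3.14, 3.14, 3.14].

INTERFACE

Orientations are given as [roll, pitch, yaw] about the fixed x, y, z axes, in that order (R = Rz(yaw) Ry(pitch) Rx(roll)).
In Python, from cell import robot, fingers, cams, sign_off gives the robot as it stands. Calls block until the motion is done:
- robot.move_pose(position, orientation): joint-space move of the TCP to a pose.
- robot.servo_line(position, vel=0.15, orientation=None): straight line of the TCP; orientation=None keeps the orientation; vel is the mean speed in m/s.
- robot.move_j(angles): joint-space move.
- fingers.move_gripper(opening, f_grip=None): finger opening in m; f_grip is the grip in N (None keeps the last); returns when the fingers have stopped.
- robot.hold(seconds).
- robot.solve_ik(position, orientation): joint angles nearest the present ones, or None.
- robot.state(): the state.
- cams.snapshot(name): name is "side" or "top"; returns a dict with "color" (420x560x3 uint8, blue, green, red), "intrinsics" (3x3 intrinsics, pixels), "R" (3x3) and "t" (3): a world point X has camera coordinates R X + t. Camera axes: x right, y down, z forward; pixel columns grow to the right and rows downward; lengths in m; the calibration is good to about 2 mm. A picture is of the moment at which its call begins. There is no depth.
A pose or a line that the arm cannot do raises robot.PlanningError and nothing moves.
- sign_off(): hands the job in; it is judged then, once.
The state is a dict: "time_s": time; "joints": joint angles; "dq": joint speeds; "joint_efforts": joint torques, N m; "eef_pos": TCP position; "tcp_rot": TCP orientation; "ft_force": force on the tool from outside, world axes, zero at the start; "moment": the same for the moment, N m; "gripper_width": finger opening in m; "grasp_force": force on a finger pad.
Only numpy, scipy, OpenCV 4.12 (cv2) and the standard library are available. Lean on these libraries where they do the work, as an engineer would, in place of code of your own. Each camera call takes 0.05 s, during which the arm holds its last target. There are 200 camera calls.

## Working session

There is one attempt and no reset: what is moved stays moved. The work goes in short steps, each a Python script; the robot and the scene stay as the last script left them, time stands still between calls to the robot, and variables do not carry over. Pictures are saved under pics/ and viewed, at most 10 in all, crops included, and the job is handed in when it is done.

```bash
mkdir -p pics; ls
cat > h.py <<'E'
import numpy as np, cv2
from cell import robot, fingers, cams, sign_off
def snap(n,f):
    s=cams.snapshot(n); cv2.imwrite(f,s["color"]); np.savez(f+'.npz',**{k:np.array(s[k]) for k in("intrinsics","R","t")}); return s
def ray(f,u,v):
    d=np.load(f+'.npz'); K,R,t=d["intrinsics"],d["R"],d["t"]
    return -R.T@t, R.T@np.linalg.inv(K)@np.array([u,v,1.])
def onz(f,u,v,z):
    c,r=ray(f,u,v); return c+r*(z-c[2])/r[2]
def proj(f,X):
    d=np.load(f+'.npz'); p=d["intrinsics"]@(d["R"]@np.array(X)+d["t"]); return p[:2]/p[2]
def tri(a,b):
    (c1,d1),(c2,d2)=ray(*a),ray(*b)
    s=np.linalg.lstsq(np.c_[d1,-d2],c2-c1,rcond=None)[0]
    p,q=c1+d1*s[0],c2+d2*s[1]; return (p+q)/2,np.linalg.norm(p-q)
E
python3 - <<'E'
from h import *
np.set_printoptions(precision=3,suppress=True)
for n in("top","side"):
    s=snap(n,f"pics/{n}0.png"); print(n,s["intrinsics"],-s["R"].T@s["t"]); print(s["R"])
st=robot.state();print({k:st[k] for k in("time_s","eef_pos","tcp_rot")},robot.grip_point_offset)
E
```

```text
pics
top [[424.803   0.    275.062]
 [  0.    424.803 211.882]
 [  0.      0.      1.   ]] [0.372 0.054 1.128]
[[-0.002 -1.    -0.013]
 [-0.983  0.005 -0.184]
 [ 0.184  0.012 -0.983]]
side [[482.187   0.    271.985]
 [  0.    482.187 203.824]
 [  0.      0.      1.   ]] [ 0.238 -0.639  0.829]
[[ 0.91  -0.415  0.016]
 [-0.261 -0.602 -0.755]
 [ 0.322  0.682 -0.656]]
{'time_s': 0.1, 'eef_pos': array([0.245, 0.492, 0.231]), 'tcp_rot': array([-3.14 , -0.   ,  2.679])} 0.0187
```

View pics/top0.png

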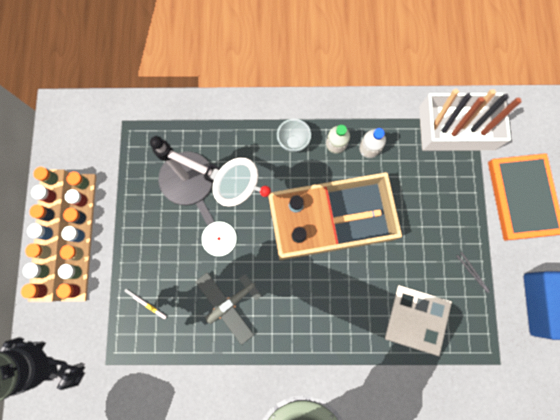

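View pics/side0.png

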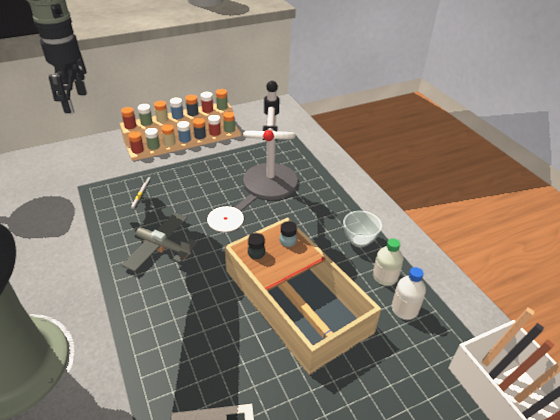

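The top view shows the pad dot at (219,239), red ball (265,191), box rim around (270–400, 174–258) with the spar at about (335–381, 216). The side view shows the ball at (268,136), pad dot (225,218) and column top (272,87). I'll zoom on the top view for accuracy.

Run:
```python
from h import *
np.set_printoptions(precision=3,suppress=True)
im=cv2.imread("pics/top0.png")[125:275,205:405]
cv2.imwrite("pics/topz.png",cv2.resize(im,None,fx=4,fy=4,interpolation=cv2.INTER_CUBIC))
T,S="pics/top0.png","pics/side0.png"
def red(f,u,v):
    im=cv2.imread(f).astype(int)[v-9:v+10,u-9:u+10]
    m=(im[...,2]>130)&(im[...,1]<90)&(im[...,0]<90); y,x=np.nonzero(m); return x.mean()+u-9,y.mean()+v-9,m.sum()
bt,bs=red(T,265,191),red(S,268,136); dt,ds=red(T,219,239),red(S,225,218)
print(bt,bs,dt,ds)
print("ball",tri((T,*bt[:2]),(S,*bs[:2])))
print("pad",onz(T,*dt[:2],.005),onz(S,*ds[:2],.005))
print("coltop",tri((T,160,147),(S,272,87)))
```

```text
(np.float64(265.2560975609756), np.float64(190.67073170731706), np.int64(82)) (np.float64(267.98837209302326), np.float64(135.2093023255814), np.int64(86)) (np.float64(218.5), np.float64(238.0), np.int64(2)) (np.float64(225.0), np.float64(218.0), np.int64(3))
ball (array([0.567, 0.083, 0.316]), np.float64(0.000659683586578458))
pad [0.512 0.218 0.005] [0.512 0.217 0.005]
coltop (array([0.67 , 0.3  , 0.293]), np.float64(0.009078158386124675))
```

View pics/topz.png

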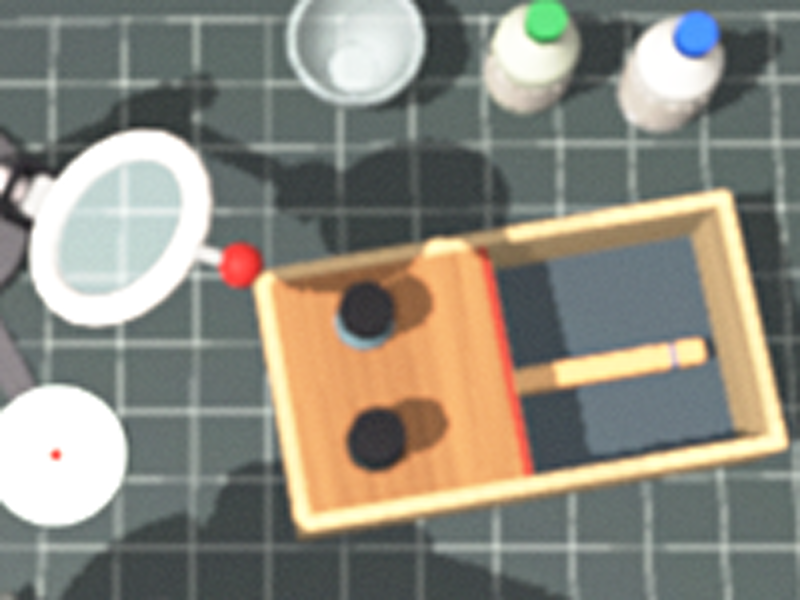

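Run:
```python
from h import *
np.set_printoptions(precision=3,suppress=True)
T,S="pics/top0.png","pics/side0.png"
o=lambda x,y,z:onz(T,205+x/4-.4,125+y/4-.4,z)
C=[o(*p,.082)for p in((260,272),(732,190),(788,446),(303,533))]
print(np.array(C),[np.linalg.norm(C[i]-C[i-1]) for i in range(4)])
c=np.mean(C,0); y=(C[0]+C[3]-C[1]-C[2])[:2]; print("box",c,"yaw(y axis)",np.arctan2(y[1],y[0]))
e,f=o(707,350,.022),o(520,382,.026); d=(f-e)[:2]; d/=np.linalg.norm(d); print("spar end",e,d,np.arctan2(d[1],d[0]),"centre",e[:2]+.13*d)
foot=onz(T,185.5,178,.015); pad=np.array([.512,.2175]); print("foot",foot,np.linalg.norm(foot[:2]-pad))
# column from circle intersection
from scipy.optimize import least_squares
ball=np.array([.567,.083,.316]); t=np.arcsin(np.clip((ball[2]-.24)/.145,-1,1)); r=.13+.145*np.cos(t)
q=least_squares(lambda q:[np.hypot(*(q-pad))-.19,np.hypot(*(q-ball[:2]))-r],foot[:2]).x
a0=np.arctan2(*(pad-q)[::-1]); a=np.arctan2(*(ball[:2]-q)[::-1]); print("col",q,"tilt",t,"swivel",a-a0,"boomdir0",a0)
for n,x,yy,z in(("jarA",378,432,.13),("jarB",367,308,.13)): print(n,o(x,yy,.127))
for n,x,yy in(("glass",358,45),("cem",530,85),("thin",660,100)): print(n,o(x,yy,.0))
print("final ball",q+.275*np.array([np.cos(a0),np.sin(a0)]))
```

```text
[[ 0.617  0.08   0.082]
 [ 0.669 -0.22   0.082]
 [ 0.505 -0.246  0.082]
 [ 0.453  0.054  0.082]] [np.float64(0.16659692511181073), np.float64(0.30433401458551146), np.float64(0.16585832146602997), np.float64(0.3041931475209102)]
box [ 0.561 -0.083  0.082] yaw(y axis) 1.7432247473172384
spar end [ 0.577 -0.213  0.022] [-0.171  0.985] 1.742204921629083 centre [ 0.555 -0.085]
foot [0.675 0.31  0.015] 0.1872648462737334
col [0.677 0.311] tilt 0.5517025438123893 swivel 0.6047660604714631 boomdir0 -2.625570389500325
jarA [0.509 0.009 0.127]
jarB [0.584 0.015 0.127]
glass [0.799 0.014 0.   ]
cem [ 0.769 -0.105  0.   ]
thin [ 0.757 -0.195  0.   ]
final ball [0.438 0.176]
```

```bash
cat > s1.py <<'E'
from h import *
np.set_printoptions(precision=3,suppress=True)
q=np.array([.677,.311]); a0=-2.6256
def pose(s,t,dz=0):
    r=.13+.145*np.cos(t); a=a0+s
    return [q[0]+r*np.cos(a),q[1]+r*np.sin(a),.24+.145*np.sin(t)-.0187+dz],[np.pi,0,a]
st=robot.state(); p=np.array(st["eef_pos"])
fingers.move_gripper(.05,30)
robot.servo_line([p[0]+.02,p[1]-.02,.42],vel=.3)
robot.move_pose(*pose(.605,.552,.1))
robot.servo_line(pose(.605,.552)[0],vel=.1)
fingers.move_gripper(0,30)
st=robot.state(); print(st["time_s"],st["gripper_width"],st["grasp_force"],st["ft_force"])
for k in np.linspace(0,1,8)[1:]:
    P,o=pose(.605*(1-k),.552*(1-k)); robot.servo_line(P,vel=.09,orientation=o)
st=robot.state(); print(st["time_s"],st["gripper_width"],st["ft_force"])
robot.hold(.2)
fingers.move_gripper(.05)
robot.servo_line(pose(0,0,.1)[0],vel=.2)
snap("top","pics/top1.png"); snap("side","pics/side1.png"); print(robot.state()["time_s"])
T,S="pics/top1.png","pics/side1.png"
def red(f,X):
    u,v=proj(f,X).astype(int); im=cv2.imread(f).astype(int)[v-14:v+15,u-14:u+15]
    m=(im[...,2]>120)&(im[...,1]<80)&(im[...,0]<80); y,x=np.nonzero(m); return x.mean()+u-14,y.mean()+v-14,m.sum()
X=[.438,.176,.24]; b,c=red(T,X),red(S,X); print(b,c,tri((T,*b[:2]),(S,*c[:2])))
cv2.imwrite("pics/both1.png",np.vstack([cv2.resize(cv2.imread(T)[100:310,110:410],(800,280)),cv2.resize(cv2.imread(S)[60:270,100:400],(800,280))]) if 0 else np.hstack([cv2.resize(cv2.imread(f),None,fx=1.3,fy=1.3)[y:y+500,x:x+400] for f,x,y in((T,150,40),(S,120,40))]))
E
python3 s1.py
```

```text
4.9917 0.019877615208419682 29.208717942237854 [-0.818 -0.582  2.025]
8.05 0.019624324571178613 [ 3.028  3.503 -2.204]
9.4
(np.float64(224.35714285714286), np.float64(261.57142857142856), np.int64(14)) (np.float64(193.2173913043478), np.float64(157.02898550724638), np.int64(69)) (array([0.435, 0.169, 0.245]), np.float64(0.003847936871293008))
```

View pics/both1.png

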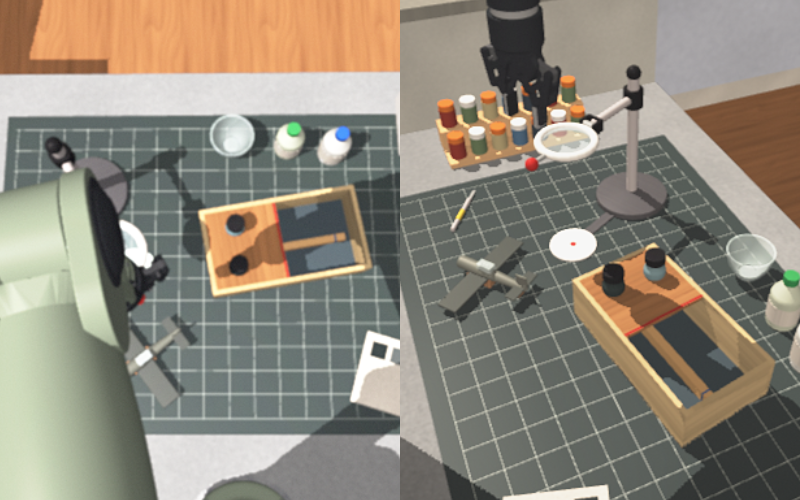

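The lens appears over the pad and level (the ball is partly hidden in the top view). I'll move over the spar, then re-check the ball with both cameras unoccluded.

```bash
cat > sp.py <<'E'
from h import *
from scipy.spatial.transform import Rotation as Ro
np.set_printoptions(precision=3,suppress=True)
B=np.array([.561,-.083]); YA=1.7427; by=np.array([np.cos(YA),np.sin(YA)]); bx=np.array([by[1],-by[0]])
def ori(th): # tilt: spar's +y end down by th
    return (Ro.from_rotvec(-th*np.r_[bx,0])*Ro.from_euler('xyz',[np.pi,0,YA])).as_euler('xyz')
def red(f,X):
    u,v=proj(f,X).astype(int); im=cv2.imread(f).astype(int)[v-14:v+15,u-14:u+15]
    m=(im[...,2]>120)&(im[...,1]<80)&(im[...,0]<80); y,x=np.nonzero(m); return x.mean()+u-14,y.mean()+v-14,m.sum()
E
python3 - <<'E'
from sp import *
G=np.r_[np.array([.555,-.085])-.065*by,.16]; print(G)
robot.servo_line(np.array(robot.state()["eef_pos"])+[0,0,.03],vel=.2)
robot.move_pose(G,ori(0))
T,S="pics/top2.png","pics/side2.png"; snap("top",T);snap("side",S)
X=[.438,.176,.24]; b,c=red(T,X),red(S,X); print(b,c,tri((T,*b[:2]),(S,*c[:2])),robot.state()["time_s"])
cv2.imwrite("pics/both2.png",np.hstack([cv2.resize(cv2.imread(f),None,fx=1.5,fy=1.5)[y:y+500,x:x+400] for f,x,y in((T,200,130),(S,220,70))]))
E
```

```text
[ 0.566 -0.149  0.16 ]
(np.float64(221.88524590163934), np.float64(259.9672131147541), np.int64(61)) (np.float64(193.29850746268656), np.float64(157.11940298507463), np.int64(67)) (array([0.437, 0.175, 0.24 ]), np.float64(0.0018236559789273508)) 11.2667
```

View pics/both2.png

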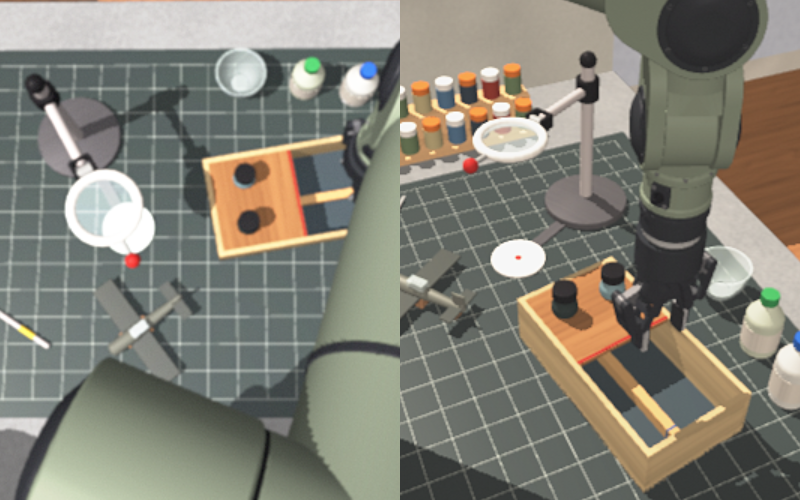

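The ball is at (0.437, 0.175, 0.240), so the lens is level and centred. Next: grasp and extraction, with IK checked first.

```bash
cat >> sp.py <<'E'
LX=-.0063
def tcp(ty,tz,deg):
    th=np.radians(deg); y=ty-.195*np.cos(th)+.0025*np.sin(th); z=tz+.195*np.sin(th)+.0025*np.cos(th)
    return np.r_[B+bx*LX+by*y,z],ori(th)
W=[(.128,.010,0),(.124,.010,6),(.118,.010,12),(.110,.010,18.5),(.085,.012,22),(.060,.014,25),(.02,.033,25),(-.02,.052,25),(-.02,.13,25),(-.03,.165,10),(-.03,.165,0)]
E
python3 - <<'E'
from sp import *
P0=tcp(.129,.006,0)
print(P0,[robot.solve_ik(*tcp(*w)) is None for w in W], tcp(*W[7]))
robot.servo_line(P0[0],vel=.12)
fingers.move_gripper(0,70)
st=robot.state(); print(st["time_s"],st["gripper_width"],st["grasp_force"],st["ft_force"])
f0=np.array(st["ft_force"])
if .011<st["gripper_width"]<.018:
    for w in W[:4]:
        P,o=tcp(*w); robot.servo_line(P,vel=.06,orientation=o)
        st=robot.state(); print(st["time_s"],st["gripper_width"],st["ft_force"]-f0)
snap("side","pics/side3.png");snap("top","pics/top3.png")
cv2.imwrite("pics/z3.png",cv2.resize(cv2.imread("pics/side3.png")[200:380,200:440],(800,600)))
E
```

```text
(array([ 0.566, -0.149,  0.009]), array([3.142, 0.   , 1.743])) [False, False, False, False, False, False, False, False, False, False, False] (array([ 0.588, -0.277,  0.137]), array([3.142, 0.436, 1.743]))
13.1083 0.012343076505527848 70.55951356887817 [-0.008 -0.298  5.661]
13.3583 0.012381296760940625 [-0.354  0.863 -6.306]
13.85 0.012491216715573378 [ 0.268  0.714 -5.83 ]
14.3417 0.012244708857953899 [-0.442  1.055 -6.264]
14.85 0.012409570537231704 [-0.25   1.237 -6.482]
```

View pics/z3.png

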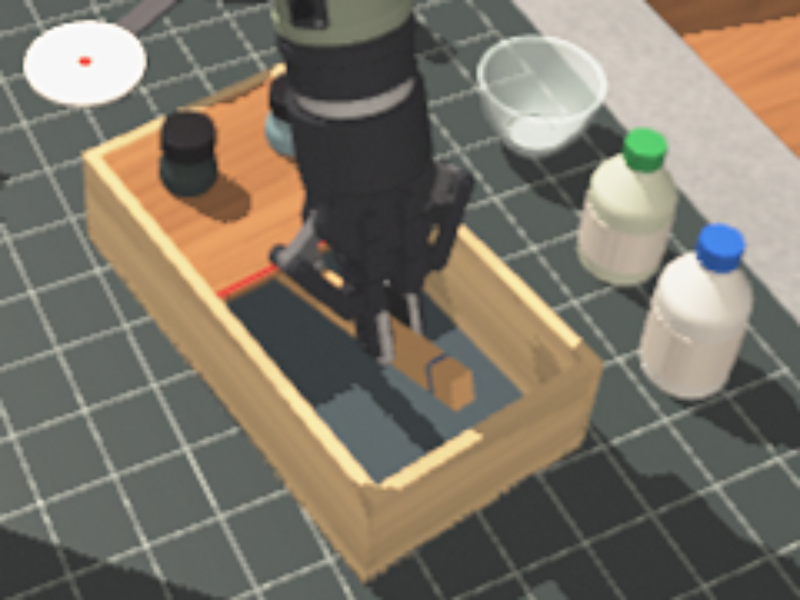

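The spar is held (width 12.4 mm), tilted up with its near end rising in the opening, and no contact forces show. Continuing the pull-out.

Run:
```python
from sp import *
for w in W[4:]:
    P,o=tcp(*w); robot.servo_line(P,vel=.1,orientation=o)
    st=robot.state(); print(st["time_s"],st["gripper_width"],st["ft_force"],st["eef_pos"])
robot.hold(.3)
snap("side","pics/side4.png");snap("top","pics/top4.png")
cv2.imwrite("pics/z4.png",np.hstack([cv2.resize(cv2.imread(f),None,fx=1.4,fy=1.4)[y:y+500,x:x+400] for f,x,y in(("pics/top4.png",270,100),("pics/side4.png",250,80))]))
```

```text
15.3417 0.011937618740925296 [ 0.109  0.529 -0.826] [ 0.571 -0.178  0.087]
15.725 0.012335683953610926 [-1.06   0.479 -0.78 ] [ 0.574 -0.198  0.099]
16.3167 0.012246855143007915 [ 0.252  0.826 -0.211] [ 0.581 -0.238  0.118]
16.9083 0.012242983432379426 [ 0.769  0.069 -1.442] [ 0.588 -0.277  0.137]
17.8417 0.011962939289128463 [-1.196  0.328  0.188] [ 0.588 -0.277  0.214]
18.2833 0.012567104905628214 [-0.096  0.199  0.033] [ 0.592 -0.303  0.2  ]
18.775 0.01219776367145623 [-0.128  0.525 -0.595] [ 0.593 -0.305  0.167]Traceback (most recent call last):
  File "<stdin>", line 7, in <module>
    return _nx.concatenate(arrs, 1, dtype=dtype, casting=casting)
           ~~~~~~~~~~~~~~~^^^^^^^^^^^^^^^^^^^^^^^^^^^^^^^^^^^^^^^
ValueError: all the input array dimensions except for the concatenation axis must match exactly, but along dimension 0, the array at index 0 has size 488 and the array at index 1 has size 500
```

Run:
```python
import cv2,numpy as np
cv2.imwrite("pics/z4.png",np.hstack([cv2.resize(cv2.imread(f),None,fx=2,fy=2)[y:y+500,x:x+400] for f,x,y in(("pics/top4.png",450,200),("pics/side4.png",430,250))]))
```

```text
(no output)
```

View pics/z4.png

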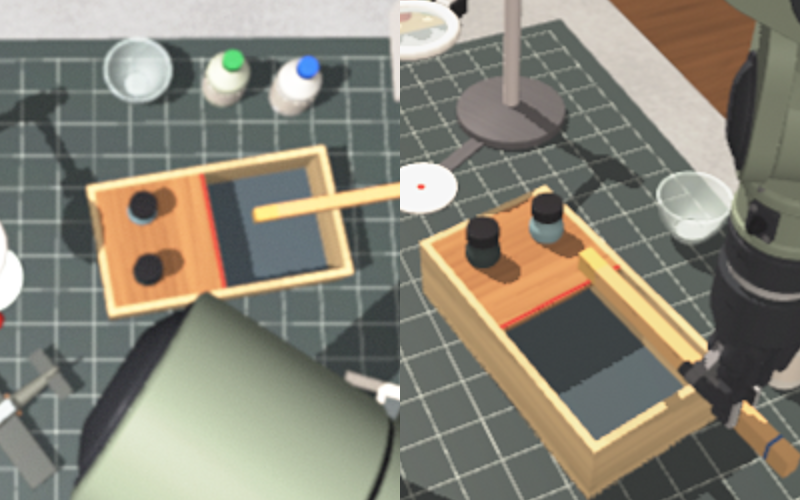

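Top/side views show the level spar clear of the box; tip at about top (352,207), side (310,256). Compare it to the expected position, then slide it under the lens.

Run:
```python
from sp import *
p=np.array(robot.state()["eef_pos"]); tip=p+np.r_[.195*by,.0075]
m,e=tri(("pics/top4.png",352,207),("pics/side4.png",310,256)); print(tip,m,e)
err=(m-tip)[:2]@bx; print("lateral err",err,"along",(m-tip)[:2]@by,"dz",m[2]-tip[2])
goal=np.r_[np.array([.512,.2175])-.1825*by,.167]
robot.servo_line(goal,vel=.12,orientation=ori(0)); robot.hold(1)
st=robot.state(); print(st["time_s"],st["eef_pos"],st["gripper_width"],st["ft_force"])
snap("side","pics/side5.png");snap("top","pics/top5.png")
print([proj(f,[.512,.2175,.175]) for f in("pics/top5.png","pics/side5.png")])
X=[.438,.176,.24];T,S="pics/top5.png","pics/side5.png"; b,c=red(T,X),red(S,X); print(tri((T,*b[:2]),(S,*c[:2])))
cv2.imwrite("pics/z5.png",np.hstack([cv2.resize(cv2.imread(f)[y:y+150,x:x+120],None,fx=3.33,fy=3.33,interpolation=cv2.INTER_CUBIC) for f,x,y in((T,190,150),(S,170,100))]))
```

```text
[ 0.56  -0.113  0.176] [ 0.565 -0.112  0.167] 0.004506842825194945
lateral err 0.004493400953648721 along 4.206953352129729e-05 dz -0.008879738163570655
23.2167 [0.543 0.038 0.167] 0.012418046289339102 [-0.339 -0.229  0.079]
[array([208.046, 228.756]), array([221.286, 163.07 ])]
(array([0.437, 0.175, 0.24 ]), np.float64(0.0017656049337090116))
```

View pics/z5.png

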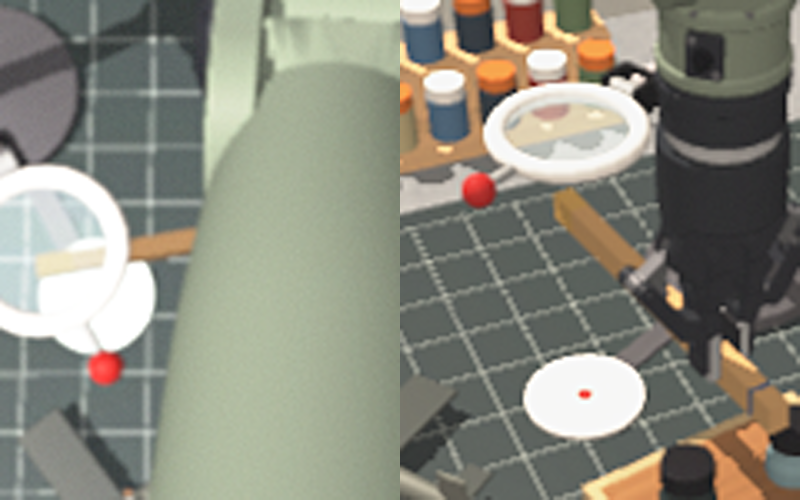

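The brass end sits at top-crop (60,262) and side-crop (571,210), matching the predicted position under the lens centre. The ball hasn't moved, and nothing touches the spar.

```bash
python3 -c "
from h import *
print(sign_off())"
```

```text
the job is handed in; nothing more can be done
None
```

The job is handed in: the lens is centred over the pad and level, and the gripper holds the spar level and still with its brass end under the lens centre; sign-off returned no verdict.

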